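# Clamp a strip tray on the shaker with its eccentric cam lever

## Task

Open the red cam lever on the shaker fully, then take the strip tray with the blue grip from the sloping stand, tuck its near end under the shaker's retaining lip and lower the far end until the tray lies flat between the side guides. Then turn the cam lever to clamp the tray: just far enough that it pushes the sprung stop bar about half-way into its 7 mm travel (the green bands on the pins behind the lip show, no red), never on to the end of its travel. Leave the lever there, and leave the orange tray and the other things alone.

Things in the scene. Friction and masses are not known exactly. Their poses are not given: they have to be found in the camera images.
- tray_blue_grip (a point): tray to clamp: white, 120 mm long (x), 64 wide (y), base plate 5 mm thick; trough walls 16 mm high fill the middle 80 mm of the length, leaving a bare 20 mm tongue at each end (both ends alike). Middle of its BLUE upright grip rib (64 mm long in x, 11 thick in y, top 48 above the underside), 38 mm above the underside; z = tray's upward normal. About 0.2 kg. Starts in a bay of the stand
- tray_orange_grip (a point): the other tray, the same but with an ORANGE rib, in the other bay, 84 mm beside the first from middle to middle; it stays where it is
- stand: fixed steel draining stand, two bays side by side along y; 168 mm wide (y), 115 deep (x), origin at bench level under its middle. The sheet slopes 35 degrees, low at -x (robot side, 17 mm up), high at +x (98 mm), and each tray lies on it with its x axis up the slope, low end against a 4.5 mm turned-up edge; ridges 6 mm high between and beside the trays
- seat (a point): the tray's place on the shaker (white housing, aluminium platform 236x130 mm, top 75 mm above the bench; fixed): point on the platform top, under the middle of a tray that just touches the sprung bar. x runs along the tray, from the lip (robot side) to the cam (far end), z up. Side guides 9 mm high at y = +-34.5 mm, x = -35 to -13 and 29 to 51 mm
- lip_edge (a point): middle of the front lower edge of the aluminium retaining lip at the seat's -x end, 94 mm long along y: underside 13 mm, top 17.5 mm above the platform. It overhangs the sprung bar's face by 12 mm; the tray's tongue goes under it
- bar (a joint): sprung rubber-faced stop bar under the lip: 0 at rest (face 60 mm to the -x side of the seat point), grows as it is pushed back to -x, 0.007 m at the end of travel; 3.5 N/mm. Its two pins come out of the back of the lip block (robot side) as it moves: first 2 mm bare steel, then a 3 mm green band (all out at 5 mm), then red
- cam_pivot (a point): vertical pivot of the eccentric clamp beyond the seat's +x end, 9 mm above the platform; bolted in slots, 78 to 82 mm from the seat point. The cam, a steel disc of 20 mm radius centred 9 mm off the pivot, 3.5 to 14 mm above the platform, bears directly on the tray's end. It reaches 20 + 9 cos(160 deg - q) mm from the pivot towards the tray at lever angle q
- cam (a joint): angle q (rad) of the red cam lever: 0 fully open (stop), grows clockwise seen from above as it clamps, at most 2.5. The lever points from the pivot at 95 degrees - q from the seat's +x axis (counterclockwise positive), so at 0 towards +y, then round the far side. It stays where it is left: friction 0.18 N m, somewhat more against the tray
- cam_knob (a point): black upright hand knob on the lever's end, 80 mm from the pivot: 19 mm in diameter, from 25 to 61 mm above the platform; this point is 43 mm above the platform
- cryo: blue freezer box with a yellow lid, 95x78x64 mm, origin under its middle; loose bystander beside the shaker
- wash: small brown bottle with a blue cap, 47x48x88 mm, origin under its middle; loose bystander left of the shaker
- kit_orange: white and orange carton, 85x56x62 mm, origin under its middle; loose bystander on the right
- beaker: clear plastic beaker, 106 mm wide, 122 mm high, origin under its middle; loose bystander at the back left
Not all that is in view belongs to the job. What is shaped like the part that bears tray_blue_grip but pink is not meant.

How it is judged:
By the outcome, as a careful person would: the job done as asked, in the order asked, and still so for the second after the job is handed in, with the robot touching nothing.
It also fails if it takes over 72 s, if anything falls off the work surface, if the arm or the gripper's body presses on something with over 40 N, if the wrist force passes 120 N, or if a joint passes its speed limit or range.

## Robot

A 6-joint arm with a two-finger parallel gripper is mounted at the origin on the work surface; the furniture and walls round the work are solid. World frame = base frame: x ahead of the robot, y to its left, z up, the work surface at z = 0. Lengths are in m, angles in rad, forces in N, time in s.
With the tool pointing down it reaches from about 0.375 to 0.975 m from the base axis. Payload 3.8 kg.
Tool frame: the origin (TCP) lies between the finger pads; the fingertips stand 14 mm ahead of it and the grasp point (between the pads) lies 5 mm behind it (tips_ahead is the distance from the TCP to the fingertips, in m); x points along the fingers, y is the direction in which the jaws open and shut, and the axes are right-handed (so a half turn about x gives the same grasp; the last joint's range is limited). The gripper opens to 85 mm and grips with 20 to 120 N. Pads are 22 mm wide; open, the fingers measure 114 mm over their backs; the gripper's body (76 mm by 85 mm) begins 54 mm behind the grasp point. The pads swing forward as they close: fully open they stand 13 mm farther back than shut.
Start: joints at [-0.037, 0.264, 1.604, -0, 1.274, -0.037], TCP at [0.675, -0, 0.245] pointing down, gripper open.
Joint ranges: [-2.63, 2.63], [-0.94, 2.18], [0.31, 2.57], [-1.31, 4.45], [0, 2.66], [-2.55, 2.55]. Speed limits (rad/s): [2.57, 2.57, 3.14, 3.14, 3.14, 3.14].

## Interface

Orientations are given as a rotation vector (axis times angle).
In Python, from workcell import read_state, read_camera, camera_params, finish_job, spot_in, tips_ahead gives the robot as it stands.
- The arm moves only by the tool apply_moves, never from a script. Its argument "commands" is a list of rows, each a list of 7 numbers: the closure, from 0 (fully open) to 1 (shut), then the shift along the tool's x, y, z in mm, then the turn, a rotation vector about the tool's x, y, z in degrees. A call has 1 to 8 rows; each row is the pose to reach, as a shift and turn from the pose commanded when the call began, along the tool's axes at that moment; what a row does not reach only later rows make up. A row lasts 1/8 s, in which the tool goes at most 62.5 mm and 10.7 degrees, less where a joint would pass 70% of its speed; a pose out of reach is approached as far as the arm can. A call with a gripper value outside its range is refused whole. The fingers move at their own pace and stop on an object; "force" is the grip in N (left out, the last holds). Time passes only in rows, so rows that repeat a pose let the fingers close. It gives the time, the measured TCP pose, the force and the opening at its end, in the units of the state.
- read_state(): the state, without advancing time (a new reading comes with each control period).
- read_camera(name): name is "scene" or "side" or "wrist"; returns (picture, depth): 400x640x3 uint8, red, green, blue; 400x640 float32, m along the optical axis (not along the pixel's ray), 0 where there is no reading.
- camera_params(name): a dict with "fx", "fy", "cx", "cy" (pixels), "k1" (the pictures are not rectified: a ray, as slopes to the right and down, at radius r is drawn at 1 + k1 r^2 times it, then the intrinsics apply), "camera_from_world" (4x4, takes a point from world to camera coordinates); the wrist camera has in their place "mount" (4x4, takes a point from camera to tool coordinates, whose origin is the TCP and whose axes are the tool frame's). Camera axes: x right, y down, z forward; pixel columns grow to the right and rows downward; lengths in m; the calibration is good to about 2 mm. A picture is of the moment at which its call begins: read the wrist's pose just before it. camera_params takes no time and is no camera call.
- finish_job(): hands the job in, once; it reports no verdict.
Trained networks look in the newest picture that a camera, given by its name, has taken for a name from the list of things; names that differ only in an ending like _2 or _b are one class to them, and where a whole thing is asked for, a point or a joint stands for the part that bears it (a point fixed in the world has none). Each returns a list of dicts, best first, with "p" (0 to 1); they miss things now and then, are a little off and sometimes report something else, mostly with a low value. They report only what shows in the picture. A call takes as long as a camera call. They do not tell look-alikes from the thing itself.
- spot_in(camera, name): "at" ([column, row] in pixels, amid what is visible of it).
The state is a dict: "time": time; "q": joint angles; "joint_vel": joint speeds; "joint_torque": joint torques, N m; "tool_pos": TCP position; "tcp_rot": TCP orientation; "wrist_force": force on the tool from outside, world axes, zero at the start; "torque": the same for the moment, N m; "width": opening from 0.0 (shut) to 1.0 (fully open).
Only numpy, scipy, OpenCV 4.12 (cv2) and the standard library are available. Lean on these libraries where they do the work, as an engineer would, in place of code of your own. Each camera call takes 0.05 s, during which the arm holds its last target. There are 200 camera calls.

## Working session

There is one attempt and no reset: what is moved stays moved. The work goes in short steps, Python scripts to look and compute and a tool call to move; the robot and the scene stay as the last step left them, time stands still between calls to the robot, and variables do not carry over. Pictures are saved under pics/ and viewed, on a budget of 10 in all, crops included, one or two more only if the job needs it, and the job is handed in when it is done.

Besides the shell and the picture viewer there is one more tool, called as a command line: name --pt "numbers of a row" for each row, then --argument value for the rest. apply_moves: Moves the arm, as the interface text tells. Its arguments: {"type":"object","properties":{"commands":{"type":"array","items":{"type":"array","items":{"type":"number"}}},"force":{"type":"number"}},"required":["commands"]}

```bash
mkdir -p pics; ls; cat > h.py <<'E'
import numpy as np, cv2, json
from scipy.spatial.transform import Rotation as R
from workcell import *
def save(n,img): cv2.imwrite('pics/'+n, cv2.cvtColor(img,cv2.COLOR_RGB2BGR))
def cfw(name):
    P=camera_params(name)
    if 'camera_from_world' in P: return P,np.linalg.inv(np.array(P['camera_from_world']))
    s=read_state(); T=np.eye(4); T[:3,:3]=R.from_rotvec(s['tcp_rot']).as_matrix(); T[:3,3]=s['tool_pos']
    return P,T@np.array(P['mount'])
def ray(P,u,v):
    x=np.array([(u-P['cx'])/P['fx'],(v-P['cy'])/P['fy']],float); y=x.copy()
    for _ in range(20): y=x/(1+P['k1']*(y@y))
    return np.array([y[0],y[1],1])
def pt(P,W,u,v,d): return (W@np.append(ray(P,u,v)*d,1))[:3]
def atz(P,W,u,v,z):
    r=W[:3,:3]@ray(P,u,v); o=W[:3,3]; return o+r*(z-o[2])/r[2]
def cloud(P,W,D):
    v,u=np.mgrid[0:400,0:640]; p=np.stack([u.ravel(),v.ravel()],1).astype(np.float64)
    x=(p-[P['cx'],P['cy']])/[P['fx'],P['fy']]; y=x.copy()
    for _ in range(20): y=x/(1+P['k1']*(y**2).sum(1,keepdims=True))
    c=np.c_[y,np.ones(len(y))]*D.reshape(-1,1)
    return (c@W[:3,:3].T+W[:3,3]).reshape(400,640,3)
def proj(P,W,p):
    c=(np.linalg.inv(W)@np.append(p,1))[:3]; s=c[:2]/c[2]; s=s*(1+P['k1']*(s@s)); return s*[P['fx'],P['fy']]+[P['cx'],P['cy']]
E
python3 - <<'E'
from h import *
for c in ['scene','side','wrist']:
    P,W=cfw(c); I,D=read_camera(c); save(c+'0.png',I); np.savez(c+'0.npz',I=I,D=D,W=W)
    print(c,P['fx'],P['k1'],W[:3,3].round(3),W[:3,2].round(2))
    for n in ['tray_blue_grip','tray_orange_grip','stand','cam_knob','cam','bar','cryo','wash','kit_orange','beaker']:
        if c=='wrist' and n in('beaker','cryo','wash','kit_orange'): continue
        r=spot_in(c,n)
        print(n,[(np.round(k['at']).tolist(),round(k['p'],2)) for k in r[:4]],[pt(P,W,*k['at'],D[int(k['at'][1]),int(k['at'][0])]).round(3).tolist() for k in r[:3]])
print(read_state(),tips_ahead)
E
```

```text
pics
scene 373.2104453885189 -0.019623776201321566 [-0.455  0.808  0.668] [ 0.67 -0.6  -0.44]
tray_blue_grip [([356.0, 194.0], 0.71)] [[0.419, -0.166, 0.062]]
tray_orange_grip [([367.0, 184.0], 0.74), ([350.0, 194.0], 0.36)] [[0.419, -0.228, 0.084], [0.431, -0.147, 0.061]]
stand [([354.0, 184.0], 0.9)] [[0.455, -0.189, 0.085]]
cam_knob [([280.0, 190.0], 0.41)] [[0.571, 0.082, 0.099]]
cam [([282.0, 187.0], 0.66)] [[0.681, -0.007, 0.05]]
bar [] []
cryo [([230.0, 234.0], 0.97)] [[0.504, 0.336, 0.046]]
wash [([266.0, 234.0], 0.59), ([174.0, 224.0], 0.19)] [[0.397, 0.265, 0.064], [0.588, 0.475, 0.099]]
kit_orange [([229.0, 234.0], 0.63), ([356.0, 193.0], 0.51), ([292.0, 206.0], 0.23)] [[0.507, 0.336, 0.044], [0.421, -0.17, 0.063], [0.489, 0.09, 0.07]]
beaker [([176.0, 225.0], 0.69)] [[0.589, 0.47, 0.094]]
side 396.33857887832477 -0.019291810466691497 [0.005 0.897 0.857] [ 0.33 -0.72 -0.61]
tray_blue_grip [([340.0, 178.0], 0.74), ([410.0, 190.0], 0.74)] [[0.414, -0.161, 0.067], [0.186, -0.277, 0.006]]
tray_orange_grip [([353.0, 169.0], 0.6)] [[0.399, -0.248, 0.058]]
stand [([331.0, 165.0],
[... 1012 characters left out ...]
78], [0.513, 0.077, 0.074]]
bar [] []
{'time': 1.45, 'q': array([-3.68870489e-02,  2.63906451e-01,  1.60399980e+00,  2.89824236e-06,
        1.27368679e+00, -3.68495589e-02]), 'joint_vel': array([-0.00062784, -0.00109471, -0.00039675,  0.00089988, -0.00201252,
       -0.0009137 ]), 'joint_torque': array([-1.54635210e-03, -5.15051687e+01, -3.67705679e+01, -1.46955932e-05,
        9.60888392e-04, -7.21326103e-06]), 'tool_pos': array([6.74999418e-01, 7.83964910e-06, 2.45275478e-01]), 'tcp_rot': array([ 1.20922972,  1.20918371, -1.2092267 ]), 'wrist_force': array([-0.02972325, -0.13244438,  0.53955419]), 'torque': array([-0.01219283, -0.01513038,  0.00928558]), 'width': 1.0003848426806885} 0.014
```

```bash
python3 - <<'E'
import cv2,numpy as np
a=cv2.imread('pics/wrist0.png'); b=cv2.imread('pics/side0.png')[110:300,150:450]
b=cv2.resize(b,(800,507),interpolation=cv2.INTER_CUBIC); cv2.imwrite('pics/side0c.png',b)
E
```

```text
(no output)
```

View pics/side0c.png

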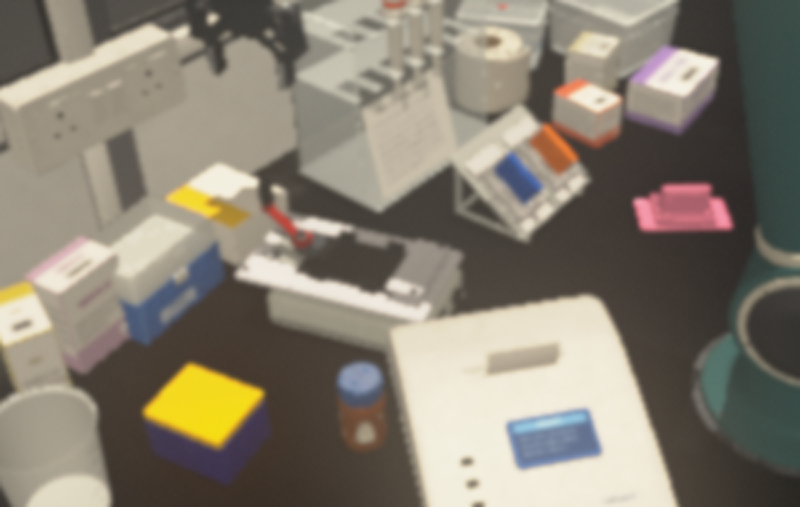

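View pics/wrist0.png

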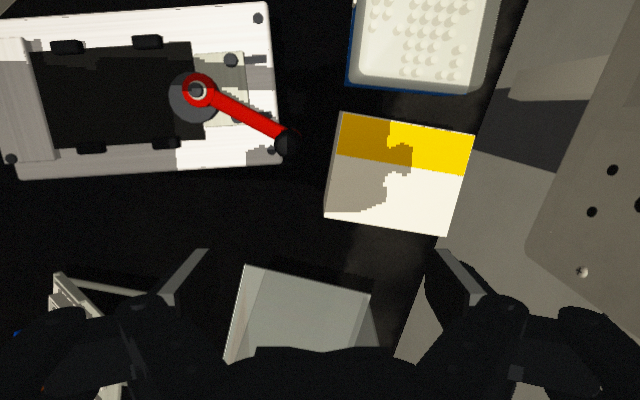

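The side view crop shows the shaker with red lever. Candidates for the tray: blue grip at side (340,178), on the stand and ours; orange at (353,169), stays; pink look-alike at (410,190), flat on the bench, not ours. The wrist view shows lever pivot at (197,90) and knob at (285,140). So the lever is nearly closed and must go counterclockwise to open.

```bash
python3 - <<'E'
from h import *
z=np.load('wrist0.npz'); I,D,W=z['I'],z['D'],z['W']; P=camera_params('wrist')
print(R.from_rotvec(read_state()['tcp_rot']).as_matrix().round(2).tolist())
C=cloud(P,W,D); Z=C[...,2]; ok=(D>0)
hsv=cv2.cvtColor(I,cv2.COLOR_RGB2HSV)
red=ok&((hsv[...,0]<8)|(hsv[...,0]>172))&(hsv[...,1]>150)&(hsv[...,2]>70)&(Z>.07)
print('red',red.sum(),np.percentile(Z[red],[5,25,50,75,95]).round(4))
reg=np.zeros_like(ok); reg[115:165,255:310]=1
k=ok&reg&(Z>.12); print('knob',k.sum(),C[k].mean(0).round(4),C[k].min(0).round(4),C[k].max(0).round(4))
# platform heights
reg=np.zeros_like(ok);reg[0:185,0:300]=1
h,e=np.histogram(Z[ok&reg],bins=np.arange(0,.16,.003)); print([(round(a,3),int(b)) for a,b in zip(e,h) if b>60])
for n,(u,v) in dict(pivot=(197,90),ring=(197,90),disc=(190,97)).items(): print(n,pt(P,W,u,v,D[v,u]).round(4),atz(P,W,u,v,.089).round(4))
# platform outline
m=(ok&reg&(abs(Z-.075)<.006)).astype(np.uint8)
pts=C[m>0][:,:2].astype(np.float32)*1000; r=cv2.minAreaRect(pts); print('plat',r)
l=ok&reg&(abs(Z-.0925)<.004); print('lip',l.sum(),cv2.minAreaRect(C[l&(C[...,0]<.5)][:,:2].astype(np.float32)*1000))
E
```

```text
[[-0.0, 1.0, -0.0], [0.0, -0.0, -1.0], [-1.0, -0.0, -0.0]]
red 1819 [0.0946 0.0956 0.0962 0.0968 0.0976]
knob 579 [0.6521 0.0392 0.134 ] [0.6426 0.0291 0.1202] [0.6608 0.0477 0.1379]
[(np.float64(0.0), 4043), (np.float64(0.069), 521), (np.float64(0.072), 25521), (np.float64(0.075), 7312), (np.float64(0.078), 951), (np.float64(0.081), 1253), (np.float64(0.084), 398), (np.float64(0.087), 1163), (np.float64(0.09), 4255), (np.float64(0.093), 1500), (np.float64(0.096), 1158), (np.float64(0.102), 162), (np.float64(0.129), 80), (np.float64(0.132), 168), (np.float64(0.135), 301)]
pivot [0.5828 0.0754 0.1038] [0.5777 0.0759 0.089 ]
ring [0.5828 0.0754 0.1038] [0.5777 0.0759 0.089 ]
disc [0.5742 0.0705 0.0959] [0.5717 0.0706 0.089 ]
plat ((519.5049438476562, 71.91751098632812), (236.17913818359375, 130.1025848388672), 3.753787040710449)
lip 6954 ((433.9737243652344, 66.03703308105469), (42.939151763916016, 94.18692779541016), 2.607028007507324)
```

```bash
python3 - <<'E'
from h import *
z=np.load('wrist0.npz'); I,D,W=z['I'],z['D'],z['W']; P=camera_params('wrist')
C=cloud(P,W,D); ok=(D>0)
for x in np.arange(.48,.82,.02):
    print(round(x,2),[int(1000*max(C[ok&(abs(C[...,0]-x)<.01)&(abs(C[...,1]-y)<.01)][:,2],default=-.001)) for y in np.arange(-.06,.22,.02)])
hsv=cv2.cvtColor(I,cv2.COLOR_RGB2HSV); Z=C[...,2]
red=ok&((hsv[...,0]<8)|(hsv[...,0]>172))&(hsv[...,1]>150)&(hsv[...,2]>70)&(Z>.09)
pr=C[red&(C[...,0]<.592)]; (c,r)=cv2.minEnclosingCircle(pr[:,:2].astype(np.float32)*1000); print('ring',c,r)
E
```

```text
0.48 [2, 2, 1, 75, 85, 85, 76, 76, 85, 85, 75, 2, -1, -1, -1]
0.5 [2, 2, 2, 74, 84, 83, 77, 76, 77, 76, 75, 1, -1, -1, -1]
0.52 [2, 2, 2, 74, 76, 76, 77, 77, 83, 85, 75, 1, -1, -1, -1]
0.54 [2, 2, 2, 74, 84, 85, 77, 77, 85, 85, 76, 2, -1, -1, -1]
0.56 [1, 2, 2, 73, 79, 85, 90, 97, 81, 84, 75, 1, -1, -1, -1]
0.58 [2, 2, 1, 1, 76, 79, 99, 106, 87, 75, 76, 1, -1, -1, -1]
0.6 [2, 2, 2, 303, 314, 79, 97, 98, 85, 75, 75, 1, -1, -1, -1]
0.62 [2, 1, 299, 318, 321, 97, 98, 79, 79, 77, 76, 2, -1, -1, -1]
0.64 [2, 2, 270, 313, 326, 137, 97, 75, 75, 75, 74, 1, -1, -1, -1]
0.66 [2, 1, 1, 319, 329, 137, 2, 1, 2, 1, 2, 1, -1, -1, -1]
0.68 [1, 61, 61, 319, 329, 61, 2, 1, 1, 2, 2, 1, -1, -1, -1]
0.7 [1, 62, 61, 315, 330, 62, 62, 99, 101, 101, 100, 12, -1, -1, -1]
0.72 [2, 61, 298, 313, 317, 61, 61, 101, 102, 102, 101, -1, -1, -1, -1]
0.74 [61, 61, 299, 318, 321, 62, 61, 101, 102, 102, 102, -1, -1, -1, -1]
0.76 [61, 62, 62, 298, 301, 61, 2, 101, 102, 101, 101, -1, -1, -1, -1]
0.78 [61, 62, 61, 62, 62, 62, 2, 101, 101, 101, 101, -1, -1, -1, -1]
0.8 [61, 61, 260, 255, 245, 233, 2, 101, 101, 101, 101, -1, -1, -1, -1]
ring (582.3215942382812, 74.45365142822266) 14.330461502075195
```

apply_moves --pt "0.5 30 -23 -38.5 10 0 0" --pt "0.5 60 -23 -38.5 20 0 0" --pt "0.5 80 -23 -38.5 30 0 0" --pt "0.5 80 -23 -38.5 40 0 0" --pt "0.5 80 -23 -38.5 50 0 0" --pt "0.5 80 -23 -38.5 55 0 0" --pt "0.5 80 -23 -38.5 55 0 0" --force 20

```text
time: 2.33
tool_pos: [0.652, 0.0385, 0.1653]
tcp_rot: [1.872, 0.591, -1.872]
wrist_force: [-0.4, 0.5, -0.3]
width: 0.504
```

```bash
python3 - <<'E'
from h import *
s=read_state(); print(s['tool_pos'],s['q'].round(3),s['width'],tips_ahead)
P,W=cfw('wrist'); I,D=read_camera('wrist'); save('w1.png',I); np.savez('w1.npz',I=I,D=D,W=W)
print(proj(P,W,[.6519,.0385,.136]), proj(P,W,[.5823,.0745,.096]))
E
```

```text
[0.65202022 0.03850801 0.16529484] [ 0.021  0.281  1.734 -0.     1.126  0.98 ] 0.504237354133732 0.014
[319.72239468 243.53009015] [209.91162358 272.38833253]
```

View pics/w1.png

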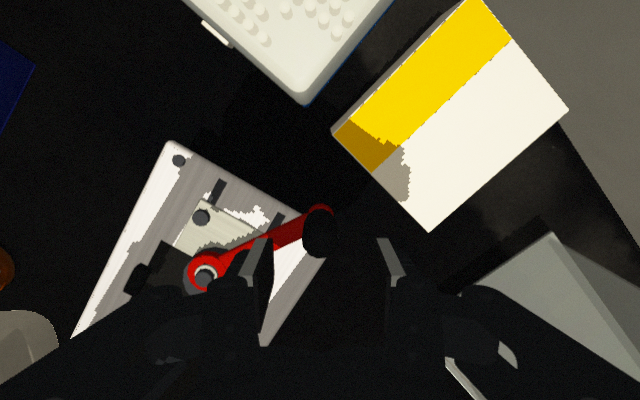

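The wrist view shows the knob (black, about (318,235)) between the fingers, with the projected knob at (320,243). That agrees, so I'll descend and grip.

apply_moves --pt "0.5 25 0 0 0 0 0" --pt "0.5 45 0 0 0 0 0" --pt "0.5 45 0 0 0 0 0" --pt "1 45 0 0 0 0 0" --pt "1 45 0 0 0 0 0" --pt "1 45 0 0 0 0 0" --pt "1 45 0 0 0 0 0" --force 25

```text
time: 3.25
tool_pos: [0.6518, 0.039, 0.121]
tcp_rot: [1.873, 0.591, -1.873]
wrist_force: [-4.0, 2.8, 3.7]
width: 0.211
```

```bash
cat > arc.py <<'E'
import numpy as np,sys
# arc rows for knob about pivot, in tool axes of a downward tool with jaw yaw
def rows(c,r,a0,angs,yaw):
    y=np.array([np.cos(np.radians(yaw)),np.sin(np.radians(yaw))]); z=np.array([y[1],-y[0]])
    p0=c+r*np.array([np.cos(np.radians(a0)),np.sin(np.radians(a0))])
    for a in angs:
        d=(c+r*np.array([np.cos(np.radians(a)),np.sin(np.radians(a))])-p0)*1000
        print(a,(d@y).round(1),(d@z).round(1))
E
python3 -c "
from arc import *
c=np.array([.5815,.0755])
rows(c,.08,-27.4,[-18,-6,6,18,30,42,54,60],-55); print(); rows(c,.08,60,[66,76,86,94,99,100.5],-55)"
```

```text
-18 -7.0 -11.1
-6 -18.4 -23.3
6 -32.1 -32.9
18 -47.5 -39.4
30 -63.9 -42.6
42 -80.6 -42.3
54 -96.9 -38.6
60 -104.7 -35.4

66 -7.4 3.9
76 -18.7 12.1
86 -28.4 22.2
94 -34.8 31.3
99 -38.1 37.4
100.5 -39.0 39.3
```

apply_moves --pt "1 0 -7 -11 0 0 0" --pt "1 0 -18.5 -23.5 0 0 0" --pt "1 0 -32 -33 0 0 0" --pt "1 0 -47.5 -39.5 0 0 0" --pt "1 0 -64 -42.5 0 0 0" --pt "1 0 -80.5 -42.5 0 0 0" --pt "1 0 -97 -38.5 0 0 0" --pt "1 0 -104.5 -35.5 0 0 0"

```text
time: 4.25
tool_pos: [0.6243, 0.1444, 0.1217]
tcp_rot: [1.878, 0.588, -1.863]
wrist_force: [5.2, -3.5, -2.5]
width: 0.206
```

apply_moves --pt "1 0 -7.5 4 0 0 0" --pt "1 0 -18.5 12 0 0 0" --pt "1 0 -28.5 22 0 0 0" --pt "1 0 -35 31.5 0 0 0" --pt "1 0 -38 37.5 0 0 0" --pt "1 0 -38.5 38.5 0 0 0" --pt "1 0 -38.5 38.5 0 0 0"

```text
time: 5.12
tool_pos: [0.5702, 0.1538, 0.1217]
tcp_rot: [1.877, 0.589, -1.866]
wrist_force: [4.7, -0.5, 0.1]
width: 0.208
```

apply_moves --pt "1 0 -1 1.5 0 0 0" --pt "1 0 -1.5 2 0 0 0" --pt "1 0 -1.5 2 0 0 0"

```text
time: 5.5
tool_pos: [0.5678, 0.1535, 0.1216]
tcp_rot: [1.877, 0.588, -1.866]
wrist_force: [4.9, -2.2, -0.0]
width: 0.204
```

apply_moves --pt "1 0 -1.5 2 0 0 0" --pt "1 0 -2.3 3.2 0 0 0" --pt "1 0 -2.3 3.2 0 0 0"

```text
time: 5.88
tool_pos: [0.5645, 0.1532, 0.1217]
tcp_rot: [1.878, 0.587, -1.865]
wrist_force: [7.1, -3.6, -0.8]
width: 0.209
```

apply_moves --pt "0.5 0 0 0 0 0 0" --pt "0.5 0 0 0 0 0 0" --pt "0.5 -55 0 0 0 0 0" --pt "0.5 -115 25 40 -11 0 0" --pt "0.5 -178 48 76 -22 0 0" --pt "0.5 -178 48 76 -33 0 0" --pt "0.5 -178 48 76 -44 0 0" --pt "0.5 -178 48 76 -55 0 0"

```text
time: 6.88
tool_pos: [0.526, 0.0709, 0.2989]
tcp_rot: [1.222, 1.201, -1.221]
wrist_force: [1.1, 0.2, 0.1]
width: 0.496
```

apply_moves --pt "0.5 0 0 0 0 0 0" --pt "0.5 0 0 0 0 0 0"

```text
time: 7.12
tool_pos: [0.5261, 0.0712, 0.2979]
tcp_rot: [1.228, 1.198, -1.228]
wrist_force: [0.1, 0.4, -0.1]
width: 0.502
```

```bash
python3 - <<'E'
from h import *
s=read_state(); print(s['tool_pos'],s['tcp_rot'],s['q'].round(3))
P,W=cfw('wrist'); I,D=read_camera('wrist'); save('w2.png',I); np.savez('w2.npz',I=I,D=D,W=W)
C=cloud(P,W,D);Z=C[...,2];ok=D>0
k=ok&(Z>.128)&(Z<.145)&(C[...,1]>.1)&(C[...,0]<.62)
print('knob',k.sum(),C[k].min(0).round(4),C[k].max(0).round(4))
m=ok&(abs(Z-.0745)<.004)&(C[...,0]>.38)&(C[...,0]<.66)&(abs(C[...,1]-.07)<.09)
print('plat',cv2.minAreaRect(C[m][:,:2].astype(np.float32)*1000))
l=ok&(abs(Z-.0925)<.0025)&(C[...,0]<.48)&(abs(C[...,1]-.066)<.06); print('lip',cv2.minAreaRect(C[l][:,:2].astype(np.float32)*1000))
hsv=cv2.cvtColor(I,cv2.COLOR_RGB2HSV)
red=ok&((hsv[...,0]<8)|(hsv[...,0]>172))&(hsv[...,1]>150)&(hsv[...,2]>70)&(Z>.09)
print('redlow',cv2.minEnclosingCircle(C[red&(C[...,1]<.085)][:,:2].astype(np.float32)*1000))
E
```

```text
[0.52607109 0.07124236 0.2979386 ] [ 1.22751108  1.1976941  -1.22847098] [ 0.088 -0.039  1.842  0.     1.339  0.113]
knob 434 [0.5595 0.1458 0.1282] [0.5775 0.1644 0.1377]
plat ((510.46673583984375, 86.0641098022461), (252.32908630371094, 161.02003479003906), 3.6833412647247314)
lip ((348.614501953125, 74.82588958740234), (100.1357192993164, 226.10910034179688), 83.88294982910156)
redlow ((580.5157470703125, 75.26786804199219), 13.20773983001709)
```

View pics/w2.png

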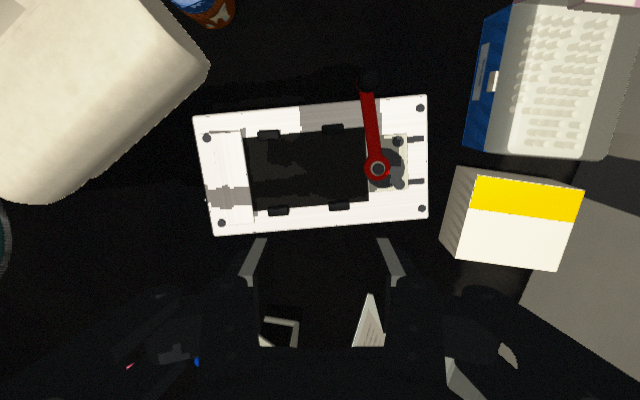

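```bash
python3 - <<'E'
from h import *
z=np.load('w2.npz'); I,D,W=z['I'],z['D'],z['W']; P=camera_params('wrist'); C=cloud(P,W,D);Z=C[...,2];ok=D>0
def comp(m,seed):
    n,L=cv2.connectedComponents(m.astype(np.uint8)); return L==L[seed[1],seed[0]]
reg=np.zeros_like(ok); reg[90:240,188:435]=1
m=comp(ok&reg&(Z>.065)&(Z<.15),(300,170)); r=cv2.minAreaRect(C[m&(Z<.085)][:,:2].astype(np.float32)*1000); print('plat',r)
yaw=np.radians(3.7); ex=np.array([np.cos(yaw),np.sin(yaw)]); ey=np.array([-ex[1],ex[0]])
# z profile along ex/ey about pivot
piv=np.array([.581,.0755])
X=(C[...,:2]-piv)@ex; Y=(C[...,:2]-piv)@ey
for y0 in (-.03,-.015,0,.015,.03):
    s=ok&reg&(abs(Y-y0)<.003)&(X<-.1); o=np.argsort(X[s]); xs=X[s][o]; zs=Z[s][o]
    hi=xs[zs>.084]; print('y',y0,'lip x range',hi.min().round(4),hi.max().round(4), 'z',np.median(zs[zs>.084]).round(4),'plat z',np.median(zs[xs>hi.max()+.005]).round(4))
# guides
g=ok&reg&(Z>.081)&(Z<.089)&(X<-.02)&(X>-.125)
for sgn in(1,-1):
    a=g&(sgn*Y>.02); print('guide',sgn,np.percentile(Y[a],[2,98]).round(4),np.percentile(X[a],[1,99]).round(4))
    b=a&(X<-.08);c=a&(X>-.06); print(np.percentile(X[b],[2,98]).round(4),np.percentile(Y[b],[5,50,95]).round(4),np.percentile(X[c],[2,98]).round(4),np.percentile(Y[c],[5,50,95]).round(4))
# lip/mat edge in the picture
for v in range(140,216,8):
    row=cv2.cvtColor(I,cv2.COLOR_RGB2GRAY)[v,235:262].astype(int); u=235+np.argmin(np.diff(row)); p=atz(P,W,u+.5,v,.0925); print(v,u,((p[:2]-piv)@ex).round(4),end=' ; ')
E
```

```text
plat ((519.6285400390625, 71.6224136352539), (236.11080932617188, 131.01914978027344), 3.6833412647247314)
y -0.03 lip x range -0.1687 -0.1275 z 0.0925 plat z 0.0749
y -0.015 lip x range -0.1685 -0.1274 z 0.0923 plat z 0.0749
y 0 lip x range -0.1687 -0.1275 z 0.0923 plat z 0.0749
y 0.015 lip x range -0.1687 -0.1275 z 0.0923 plat z 0.0748
y 0.03 lip x range -0.169 -0.1275 z 0.0921 plat z 0.0748
guide 1 [0.0354 0.0449] [-0.1139 -0.0295]
[-0.1139 -0.0931] [0.0357 0.0404 0.0446] [-0.05   -0.0295] [0.0357 0.0403 0.0446]
guide -1 [-0.0432 -0.0338] [-0.1136 -0.0291]
[-0.1136 -0.0929] [-0.0427 -0.0381 -0.0342] [-0.0497 -0.0291] [-0.0428 -0.0382 -0.034 ]
140 242 -0.127 ; 148 243 -0.1272 ; 156 244 -0.1273 ; 164 245 -0.1275 ; 172 246 -0.1277 ; 180 247 -0.1279 ; 188 249 -0.1271 ; 196 250 -0.1273 ; 204 251 -0.1275 ; 212 252 -0.1277 ;
```

apply_moves --pt "0.5 0 -20 60 0 0 0" --pt "0.5 0 -40 120 0 0 0" --pt "0.5 0 -60 180 0 0 0" --pt "0.5 0 -70 215 0 0 0" --pt "0.5 0 -70 215 0 0 0" --pt "0.5 0 -70 215 0 0 0"

```text
time: 7.92
tool_pos: [0.4517, -0.1419, 0.2982]
tcp_rot: [1.227, 1.198, -1.226]
wrist_force: [0.6, 0.3, -0.9]
width: 0.502
```

```bash
python3 - <<'E'
from h import *
s=read_state(); print(s['tool_pos'],s['tcp_rot'],s['q'].round(3))
P,W=cfw('wrist'); I,D=read_camera('wrist'); save('w3.png',I); np.savez('w3.npz',I=I,D=D,W=W)
for n in ('tray_blue_grip','stand'): print(n,spot_in('wrist',n)[:3])
C=cloud(P,W,D);ok=D>0
print('heights mm; rows x, cols y -.36..-.06')
for x in np.arange(.3,.66,.03):
    print(round(x,2),[int(1000*max(C[ok&(abs(C[...,0]-x)<.015)&(abs(C[...,1]-y)<.015)][:,2],default=-.001)) for y in np.arange(-.36,-.04,.03)])
E
```

```text
[ 0.45165249 -0.14189828  0.29818972] [ 1.22732172  1.19833052 -1.22648242] [-3.580e-01 -1.550e-01  1.948e+00  1.000e-03  1.350e+00 -3.340e-01]
tray_blue_grip [{'at': [290.8, 192.9], 'p': 0.76}, {'at': [140.0, 257.5], 'p': 0.62}]
stand [{'at': [330.6, 225.4], 'p': 0.95}]
heights mm; rows x, cols y -.36..-.06
0.3 [-1, 0, 2, 2, 2, 2, 2, 2, 2, 1, 1]
0.33 [-1, -1, 2, 2, 20, 3, 1, 2, 2, 2, 2]
0.36 [2, 1, -1, -1, 76, 50, 44, 80, 24, 2, 2]
0.39 [2, 3, 60, 107, 108, 72, 102, 367, 375, 3, 2]
0.42 [2, 1, 89, 99, 100, 87, 109, 362, 382, 2, 2]
0.45 [2, -1, 99, 99, 97, 92, 91, 90, 382, 2, 2]
0.48 [3, 2, 2, 99, 99, 100, 99, 346, 382, 2, 2]
0.51 [6, 2, 2, 2, 2, 2, 1, 370, 374, 1, 2]
0.54 [6, -1, -1, 13, 9, 2, 2, 2, 2, 2, 2]
0.57 [161, 194, 196, 128, 126, 96, 62, 30, 6, 2, 2]
0.6 [160, 160, -1, 209, 208, 246, 238, 237, 263, 2, 2]
0.63 [-1, -1, -1, 160, 257, 247, 238, 238, 249, 2, 2]
0.66 [-1, 6, 6, 237, 238, 237, 237, 207, 216, 2, 1]
```

View pics/w3.png

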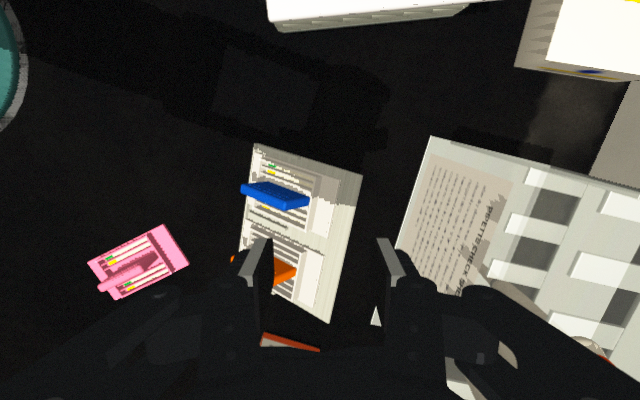

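The picture shows blue rib at (275,195) in the upper bay, orange at (285,270) in the lower bay, and pink decoy at (125,270) lying on the bench. I'm taking the blue one on the stand.

```bash
python3 - <<'E'
from h import *
z=np.load('w3.npz'); I,D,W=z['I'],z['D'],z['W']; P=camera_params('wrist'); C=cloud(P,W,D);ok=D>0;Z=C[...,2]
hsv=cv2.cvtColor(I,cv2.COLOR_RGB2HSV)
b=ok&(hsv[...,0]>100)&(hsv[...,0]<130)&(hsv[...,1]>150)&(hsv[...,2]>60)&(Z<.15); b[:150]=0;b[230:]=0;b[:,:230]=0
B=C[b]; print(len(B),B.min(0).round(4),B.max(0).round(4))
# sheet normal & yaw: fit plane on bare sheet / tray tongue region
rect=cv2.minAreaRect(C[ok&(Z>.008)&(Z<.13)&(C[...,0]<.5)&(C[...,0]>.33)&(C[...,1]>-.28)&(C[...,1]<-.1)][:,:2].astype(np.float32)*1000); print('stand',rect)
# top faces of rib: points with normal along tray z. search yaw: minimise rib thickness spread in y
best=[]
for yw in np.arange(-25,10,.5):
    Rm=(R.from_euler('z',yw,degrees=True)*R.from_euler('y',-35,degrees=True)).as_matrix()
    Q=B@Rm  # coordinates in tray axes
    zt=np.percentile(Q[:,2],97); T=Q[Q[:,2]>zt-.003]
    best.append((np.ptp(np.percentile(T[:,1],[3,97])),yw,zt,len(T)))
best.sort(); print(best[:4])
yw=best[0][1]
for yy in (yw,):
    Rm=(R.from_euler('z',yy,degrees=True)*R.from_euler('y',-35,degrees=True)).as_matrix(); Q=B@Rm; zt=np.percentile(Q[:,2],97); T=Q[Q[:,2]>zt-.003]
    lo,hi=np.percentile(T,[1,99],axis=0); print('top ext',(hi-lo).round(4)); m=(lo+hi)/2; m[2]=np.median(T[:,2])-.010; print('grip pt',(Rm@m).round(4),'z tray',m)
    u,s,v=np.linalg.svd(T-T.mean(0)); print('top normal in tray axes',v[2].round(3),'long',v[0].round(3))
    print('sheet height check: underside at', (Rm@(m-[0,0,.038])).round(4))
E
```

```text
1169 [ 0.348  -0.1894 -0.0017] [ 0.4388 -0.1548  0.1095]
stand ((417.01947021484375, -206.08038330078125), (154.76893615722656, 122.61478424072266), 77.83283233642578)
[(np.float64(0.009469202439459812), np.float64(-13.0), np.float64(-0.16382065825852785), 473), (np.float64(0.009488461988150537), np.float64(-12.5), np.float64(-0.16344717952743823), 473), (np.float64(0.009497452583917501), np.float64(-12.0), np.float64(-0.16305273330124906), 472), (np.float64(0.009561862827182313), np.float64(-11.5), np.float64(-0.16265818213293542), 472)]
top ext [0.0621 0.0103 0.0033]
grip pt [ 0.3972 -0.1655  0.0837] z tray [ 0.39551494 -0.07187242 -0.17474463]
top normal in tray axes [0.004 0.067 0.998] long [ 1.     0.01  -0.004]
sheet height check: underside at [ 0.4184 -0.1704  0.0526]
```

```bash
cat >> h.py <<'E'
def toolR(yaw,pitch):
    "tool for a tray at yaw, x tilted up by pitch: tool x=-tray z, y=-tray y, z=-tray x"
    Rt=(R.from_euler('z',yaw,degrees=True)*R.from_euler('y',-pitch,degrees=True)).as_matrix()
    return np.c_[-Rt[:,2],-Rt[:,1],-Rt[:,0]],Rt
def delta(Rg,pg,n=''):
    s=read_state(); M=R.from_rotvec(s['tcp_rot']).as_matrix()
    print(n,'shift',(M.T@(np.asarray(pg)-s['tool_pos'])*1000).round(1),'turn',np.degrees(R.from_matrix(M.T@Rg).as_rotvec()).round(2))
E
python3 - <<'E'
from h import *
g=np.array([.3972,-.1655,.0837])
for p in (35,25):
    Rg,Rt=toolR(-12.3,p); _,R35=toolR(-12.3,35)
    tcp=g+R35[:,2]*.002-Rt[:,2]*.005
    delta(Rg,tcp+Rt[:,2]*.08,'pre %d'%p); print(tcp)
E
```

```text
pre 35 shift [151.4 -97.5  17. ] turn [97.56 25.31 30.79]
[ 0.39888123 -0.16586657  0.08124254]
pre 25 shift [144.9 -86.4  19.2] turn [99.29 18.11 22.04]
[ 0.39814377 -0.16570577  0.08080677]
```

apply_moves --pt "0.6 15 -15 3 9.5 2.5 3" --pt "0.6 30 -30 6 19 5 6" --pt "0.6 45 -45 9 28.5 7.5 9" --pt "0.6 60 -60 12 38 10 12" --pt "0.6 70 -70 14 47.5 12.5 15" --pt "0.6 80 -80 16 57 15 18" --pt "0.6 80 -90 17 66.5 17.5 21" --pt "0.6 80 -97 17 76 20 24"

```text
time: 9.07
tool_pos: [0.3541, -0.1563, 0.218]
tcp_rot: [2.564, 0.138, -1.51]
wrist_force: [0.0, -0.1, -0.7]
width: 0.399
```

```bash
python3 - <<'E'
from h import *
g=np.array([.3972,-.1655,.0837]); print(read_state()['q'].round(3))
Rg,Rt=toolR(-12.3,35); delta(Rg,g-Rt[:,2]*.003+Rt[:,2]*.08)
E
```

```text
[-0.78  -0.62   2.473  0.428  0.957  0.414]
 shift [62.3 -6.9 33.9] turn [21.15  5.35  6.9 ]
```

apply_moves --pt "0.6 20 0 15 9 2.2 3" --pt "0.6 45 -3 25 18 4.5 6" --pt "0.6 62 -7 34 21 5.3 6.9" --pt "0.6 62 -7 34 21 5.3 6.9" --pt "0.6 62 -7 34 21 5.3 6.9"

```text
time: 9.7
tool_pos: [0.3751, -0.1709, 0.1685]
tcp_rot: [-2.667, 0.266, 1.441]
wrist_force: [-0.8, -0.6, 0.3]
width: 0.397
```

```bash
python3 - <<'E'
from h import *
g=np.array([.3972,-.1655,.0837]); print(read_state()['q'].round(3))
for p in (35,28):
    Rg,Rt=toolR(-12.3,p); _,R35=toolR(-12.3,35);tcp=g+R35[:,2]*.002-Rt[:,2]*.005
    delta(Rg,tcp+Rt[:,2]*.08);delta(Rg,tcp)
P,W=cfw('wrist'); I,D=read_camera('wrist'); save('w4.png',I); np.savez('w4.npz',I=I,D=D,W=W)
C=cloud(P,W,D);ok=D>0
hsv=cv2.cvtColor(I,cv2.COLOR_RGB2HSV); b=ok&(hsv[...,0]>100)&(hsv[...,0]<130)&(hsv[...,1]>150)&(hsv[...,2]>50)
_,Rm=toolR(-12.3,35); Q=C[b]@Rm; print(len(Q)); zt=np.percentile(Q[:,2],95); T=Q[abs(Q[:,2]-zt)<.003]; lo,hi=np.percentile(T,[1,99],axis=0); m=(lo+hi)/2; print('ext',hi-lo,'top mid',Rm@m,'grip',Rm@(m*[1,1,0]+[0,0,zt-.0105]))
E
```

```text
[-0.71  -0.577  2.57   0.444  0.68   0.781]
 shift [  5.3 -10.2  31.6] turn [0.53 1.78 0.62]
 shift [85.3 -9.3 29.1] turn [0.53 1.78 0.62]
 shift [  5.6 -10.1  22.5] turn [ 0.57 -5.22  0.59]
 shift [85.2 -9.3 29.8] turn [ 0.57 -5.22  0.59]
2802
ext [0.06022961 0.01049787 0.0034895 ] top mid [ 0.39171096 -0.16520887  0.09209318] grip [ 0.39697528 -0.16635668  0.08439832]
```

```bash
python3 - <<'E'
from h import *
g=np.array([.3971,-.166,.084]); _,R35=toolR(-12.3,35)
for p in (25,22):
  for h in (.05,0):
    Rg,Rt=toolR(-12.3,p); tcp=g+R35[:,2]*.002-Rt[:,2]*.005
    delta(Rg,tcp+R35[:,2]*h,(p,h))
E
```

```text
(25, 0.05) shift [35.1 -9.7 31.6] turn [ 0.55 -8.26  0.54]
(25, 0) shift [85.1 -9.2 30.1] turn [ 0.55 -8.26  0.54]
(22, 0.05) shift [35.1 -9.7 31.9] turn [  0.57 -11.26   0.52]
(22, 0) shift [85.1 -9.2 30.3] turn [  0.57 -11.26   0.52]
```

apply_moves --pt "0.6 10 -6 5 0 -8 0" --pt "0.6 20 -6 15 0 -8 0" --pt "0.6 20 -6 20 0 -8 0" --pt "0.6 20 -6 20 0 -8 0"

```text
time: 10.25
tool_pos: [0.3691, -0.1638, 0.1394]
tcp_rot: [-2.548, 0.257, 1.616]
wrist_force: [1.0, -0.1, 0.4]
width: 0.401
```

```bash
python3 - <<'E'
from h import *
print(read_state()['q'].round(3))
g=np.array([.3971,-.166,.084]); _,R35=toolR(-12.3,35)
for p in (25,20):
  for h in (.03,0):
    Rg,Rt=toolR(-12.3,p); tcp=g+R35[:,2]*.002-Rt[:,2]*.005
    delta(Rg,tcp+R35[:,2]*h,(p,h))
E
```

```text
[-0.63  -0.474  2.532  0.282  0.701  0.965]
(25, 0.03) shift [35.5 -3.6  3.8] turn [ 0.43 -0.19  0.51]
(25, 0) shift [65.  -3.3 -1.3] turn [ 0.43 -0.19  0.51]
(20, 0.03) shift [35.5 -3.6  4.2] turn [ 0.45 -5.19  0.49]
(20, 0) shift [65.  -3.3 -0.9] turn [ 0.45 -5.19  0.49]
```

apply_moves --pt "0.6 15 -3.5 4 0 0 0" --pt "0.6 35 -3.5 3 0 0 0" --pt "0.6 50 -3.5 1 0 0 0" --pt "0.6 65 -3.5 -1 0 0 0" --pt "0.6 65 -3.5 -1 0 0 0"

```text
time: 10.88
tool_pos: [0.3985, -0.1664, 0.0816]
tcp_rot: [-2.548, 0.257, 1.617]
wrist_force: [-0.7, -0.4, -0.1]
width: 0.398
```

```bash
python3 - <<'E'
from h import *
print(read_state()['q'].round(3))
g=np.array([.3971,-.166,.084]); _,R35=toolR(-12.3,35)
Rg,Rt=toolR(-12.3,25); delta(Rg,g+R35[:,2]*.002-Rt[:,2]*.005)
P,W=cfw('wrist'); I,D=read_camera('wrist'); save('w5.png',I)
E
```

```text
[-0.577 -0.286  2.542  0.339  0.499  0.932]
 shift [ 0.2 -0.1  0.7] turn [ 0.44 -0.17  0.5 ]
```

View pics/w5.png

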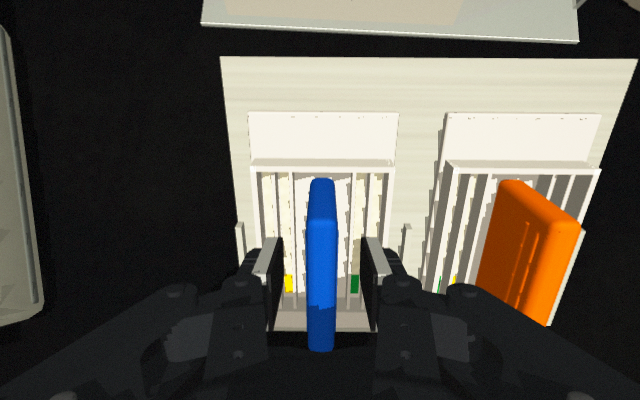

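The view shows the blue rib (320,260) centred between both fingers, with the orange tray clear at (540,250). Closing and lifting.

apply_moves --pt "1 0 0 0 0 0 0" --pt "1 0 0 0 0 0 0" --pt "1 0 0 0 0 0 0" --pt "1 0 0 0 0 0 0" --pt "1 -9 0 -4 0 0 0" --pt "1 -36 0 -17 0 0 0" --pt "1 -72 0 -34 0 0 0" --pt "1 -108 0 -51 0 0 0" --force 60

```text
time: 11.92
tool_pos: [0.3987, -0.1668, 0.2031]
tcp_rot: [-2.55, 0.257, 1.617]
wrist_force: [-0.1, -0.7, -2.4]
width: 0.117
```

```bash
cat >> h.py <<'E'
YAW=3.7; SEAT=np.array([.5016,.0711,.075])
_,_R35=toolR(-12.3,35); _Rg0=R.from_rotvec([-2.548,.257,1.617]).as_matrix(); _p0=np.array([.3985,-.1664,.0816])
_g=np.array([.3971,-.166,.084])
RTt=_Rg0.T@_R35; PTt=_Rg0.T@(_g-.038*_R35[:,2]-_p0)   # tray in tool
def traypose(xn,zn,p,yw=YAW,dy=0,off=(0,0,0)):
    "near bottom edge at seat-frame xn,zn (mm), pitch p -> tool pose"
    _,Rs=toolR(YAW,0); Rt=toolR(yw,p)[1]
    o=SEAT+Rs@np.array([xn,dy,zn])/1000+Rt@[.06,0,0]
    M=Rt@RTt.T; return M,o-M@(PTt+np.array(off)/1000)
def go(n,*a,**k): M,p=traypose(*a,**k); delta(M,p,n)
E
python3 - <<'E'
from h import *
print(RTt.round(3).tolist(),PTt.round(4)); go('hi',-40,90,20)
s=read_state();print(s['q'].round(3))
E
```

```text
[[-0.171, 0.009, -0.985], [0.006, -1.0, -0.01], [-0.985, -0.008, 0.171]] [ 0.0347  0.0003 -0.0062]
hi shift [  11.  -254.8  -57.6] turn [-15.11 -15.03  -5.04]
[-0.577 -0.479  2.411  0.22   0.81   1.078]
```

apply_moves --pt "1 0 -40 -20 -3 -3 -1" --pt "1 0 -90 -40 -6 -6 -2" --pt "1 0 -140 -50 -9 -9 -3" --pt "1 0 -190 -57 -12 -12 -4" --pt "1 5 -230 -57 -15 -15 -5" --pt "1 11 -255 -57.5 -15 -15 -5" --pt "1 11 -255 -57.5 -15 -15 -5" --pt "1 11 -255 -57.5 -15 -15 -5"

```text
time: 12.92
tool_pos: [0.5059, 0.0708, 0.2175]
tcp_rot: [2.377, 0.092, -1.988]
wrist_force: [-1.2, -0.9, -1.4]
width: 0.114
```

```bash
python3 - <<'E'
from h import *
s=read_state();print(s['q'].round(3)); go('hi',-40,90,20)
P,W=cfw('wrist'); I,D=read_camera('wrist'); save('w6.png',I); np.savez('w6.npz',I=I,D=D,W=W)
# predicted pixels for far tongue end corners (top), near end corners, rib top
Rg=R.from_rotvec(s['tcp_rot']).as_matrix(); Rt=Rg@RTt; o=s['tool_pos']+Rg@PTt
for n,q in dict(farL=(60,32,5),farR=(60,-32,5),wallL=(40,32,16),wallR=(40,-32,16),rib=(32,0,48)).items(): print(n,proj(P,W,o+Rt@np.array(q)/1000).round(1))
E
```

```text
[ 0.088 -0.145  2.098  0.004  1.01   1.585]
hi shift [-1.1 -0.5 -0.1] turn [-0.09 -0.04 -0.06]
farL [245.1 108.3]
farR [399.1 109.6]
wallL [243.7 162.6]
wallR [399.3 164.1]
rib [320.4 217.4]
```

View pics/w6.png

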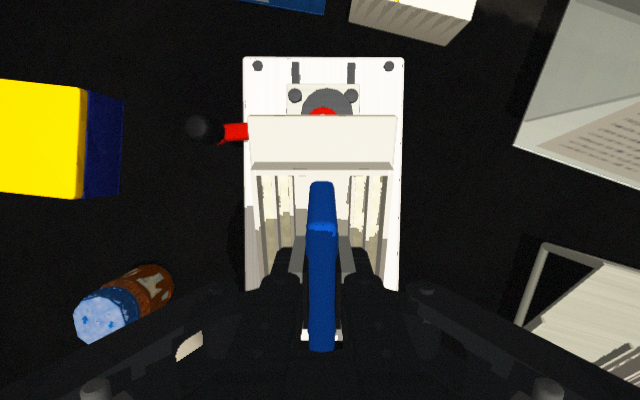

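The tray is held square, with far edge at row 116, corners about (248,116) and (396,116). That's some 7 px below prediction, so I'll measure its pose in hand from depth.

```bash
python3 - <<'E'
from h import *
z=np.load('w6.npz'); I,D,W=z['I'],z['D'],z['W']; P=camera_params('wrist'); C=cloud(P,W,D)
s=read_state(); Rg=R.from_rotvec(s['tcp_rot']).as_matrix(); Rt=Rg@RTt; o=s['tool_pos']+Rg@PTt
Q=(C-o)@Rt*1000
t=Q[122:160,262:388].reshape(-1,3); A=np.c_[t[:,:2],np.ones(len(t))]; c=np.linalg.lstsq(A,t[:,2],rcond=None)[0]; print('tongue z=%.4f x + %.4f y + %.2f'%tuple(c),'mean',t.mean(0).round(2))
# edges: far end & sides
g=np.abs(np.diff(D,axis=0))
for u in (265,290,350,380):
    col=[v for v in range(100,130) if D[v,u]>0 and abs(D[v,u]-D[v+3,u])>.015]; v=max(col)+3; print('far',u,v,Q[v,u].round(1),Q[v+1,u].round(1))
for v in (130,145):
    m=np.where((abs(Q[v,:,2]-5)<8)&(abs(Q[v,:,0]-50)<20))[0]; print('side',v,m.min(),m.max(),Q[v,m.min()].round(1),Q[v,m.max()].round(1))
hsv=cv2.cvtColor(I,cv2.COLOR_RGB2HSV); b=(D>0)&(hsv[...,0]>100)&(hsv[...,0]<130)&(hsv[...,1]>150)&(hsv[...,2]>40); b[:,:300]=0;b[:,345:]=0;b[:170]=0
B=Q[b]; zt=np.percentile(B[:,2],95); T=B[abs(B[:,2]-zt)<3]; print('rib z',zt,np.percentile(T[:,0],[1,99]),np.percentile(T[:,1],[1,99])); 
A=np.c_[T[:,0],np.ones(len(T))]; print(np.linalg.lstsq(A,T[:,2],rcond=None)[0],np.linalg.lstsq(A,T[:,1],rcond=None)[0])
E
```

```text
tongue z=0.6073 x + 0.0130 y + -23.50 mean [46.4  -0.85  4.66]
far 265 116 [56.6 24.4  4.2] [56.3 24.3  4.5]
far 290 116 [56.8 13.8  4.5] [56.4 13.8  4.3]
far 350 116 [ 56.8 -11.5   3.4] [ 56.8 -11.4   5. ]
far 380 116 [ 56.8 -24.3   2.7] [ 56.6 -24.2   3.6]
side 130 248 395 [50.4 32.2  3.4] [ 51.  -31.1   3.4]
side 145 249 394 [43.9 32.2  4. ] [ 44.4 -31.4   3.3]
rib z 48.15944960255731 [-30.41641347  28.68839315] [-5.28285963  4.74319115]
[-7.00345541e-03  4.72082724e+01] [ 0.00648996 -0.25188341]
```

```bash
python3 - <<'E'
from h import *
go('A0',-38,40,20); go('A',-38,5,20); go('B',-52,4.5,20)
E
```

```text
A0 shift [48.6 -0.5  6.8] turn [-0.14 -0.06 -0.06]
A shift [83.  -0.2 13. ] turn [-0.14 -0.06 -0.06]
B shift [81.  -0.3 26.9] turn [-0.14 -0.06 -0.06]
```

apply_moves --pt "1 25 0 3 0 0 0" --pt "1 48 0 6 0 0 0" --pt "1 65 0 9 0 0 0" --pt "1 83 0 13 0 0 0" --pt "1 83 0 13 0 0 0" --pt "1 83 0 13 0 0 0"

```text
time: 13.72
tool_pos: [0.5088, 0.0717, 0.1342]
tcp_rot: [2.38, 0.092, -1.986]
wrist_force: [-0.6, 1.1, -1.1]
width: 0.116
```

```bash
python3 - <<'E'
from h import *
go('A',-38,5,20); go('B',-52,4.5,20); go('B2',-53,3,15)
for c in('side','scene'):
    P,W=cfw(c); I,D=read_camera(c); a,b=proj(P,W,SEAT+[0,0,.03]).astype(int); 
    k=cv2.resize(I[max(b-45,0):b+45,a-60:a+60],(800,600),interpolation=cv2.INTER_CUBIC); save(c+'A.png',k)
E
```

```text
A shift [0.5 0.2 1.2] turn [-0.14 -0.14 -0.03]
B shift [-1.5  0.1 15.1] turn [-0.14 -0.14 -0.03]
B2 shift [ 4.5  0.2 12.6] turn [-0.1  -5.14 -0.07]
```

View pics/sideA.png

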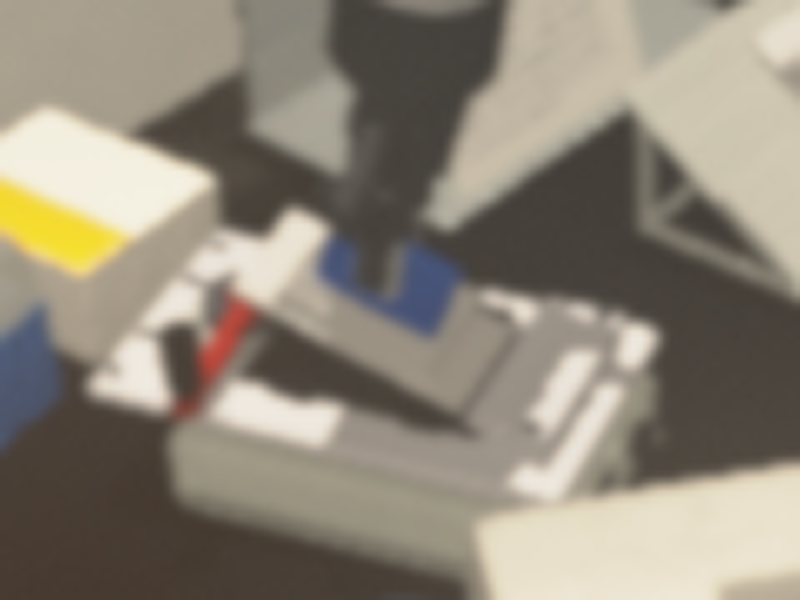

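The side view shows the tray tilted over the shaker: near end by the lip (480,420), far end clear above the lever. Sliding under the lip.

apply_moves --pt "1 0 0 3 0 0 0" --pt "1 -1 0 7 0 0 0" --pt "1 -1.5 0 11 0 0 0" --pt "1 -1.5 0 15 0 0 0" --pt "1 -1.5 0 15 0 0 0"

```text
time: 14.45
tool_pos: [0.4927, 0.0709, 0.132]
tcp_rot: [2.378, 0.093, -1.988]
wrist_force: [-0.1, 0.6, -1.8]
width: 0.116
```

```bash
python3 - <<'E'
from h import *
go('B',-52,4.5,20)
for a in [(-53,3.5,15),(-53.5,3,10),(-54,2.5,5),(-54,2,2),(-54,1.5,0)]: go(a,*a)
E
```

```text
B shift [-0.8  0.5 -1.2] turn [-0.1  -0.04 -0.03]
(-53, 3.5, 15) shift [ 4.7  0.5 -3.7] turn [-0.06 -5.04 -0.06]
(-53.5, 3, 10) shift [10.2  0.6 -6.4] turn [ -0.02 -10.04  -0.09]
(-54, 2.5, 5) shift [16.   0.6 -8.7] turn [  0.02 -15.04  -0.13]
(-54, 2, 2) shift [ 19.8   0.7 -10.1] turn [  0.05 -18.04  -0.15]
(-54, 1.5, 0) shift [ 22.6   0.7 -10.8] turn [  0.06 -20.04  -0.16]
```

apply_moves --pt "1 2.5 0.5 -2 0 -2.5 0" --pt "1 5 0.5 -3.5 0 -5 0" --pt "1 7.5 0.5 -5 0 -7.5 0" --pt "1 10 0.5 -6.5 0 -10 0" --pt "1 13 0.5 -7.5 0 -12.5 0" --pt "1 16 0.5 -8.7 0 -15 0" --pt "1 16 0.5 -8.7 0 -15 0"

```text
time: 15.32
tool_pos: [0.5055, 0.0714, 0.1177]
tcp_rot: [2.094, 0.083, -2.275]
wrist_force: [-0.8, -0.0, -1.3]
width: 0.122
```

```bash
python3 - <<'E'
from h import *
for a in [(-54,2.5,5),(-54,2,2),(-54,1.5,0),(-54,.5,0)]: go(a,*a)
E
```

```text
(-54, 2.5, 5) shift [0.  0.1 1.4] turn [-0.   -0.08 -0.13]
(-54, 2, 2) shift [ 3.3  0.1 -0.9] turn [ 0.02 -3.08 -0.15]
(-54, 1.5, 0) shift [ 5.8  0.2 -2.4] turn [ 0.03 -5.08 -0.17]
(-54, 0.5, 0) shift [ 6.8  0.2 -2.5] turn [ 0.03 -5.08 -0.17]
```

apply_moves --pt "1 2 0 0.5 0 -1.5 0" --pt "1 3.5 0 -0.5 0 -3 0" --pt "1 5 0 -1.5 0 -4.5 0" --pt "1 6 0 -2 0 -5 0" --pt "1 6 0 -2 0 -5 0"

```text
time: 15.95
tool_pos: [0.5062, 0.0715, 0.1116]
tcp_rot: [1.99, 0.08, -2.364]
wrist_force: [0.1, -0.4, -1.6]
width: 0.116
```

```bash
python3 - <<'E'
from h import *
for a in [(-54,.5,0)]: go(a,*a)
P,W=cfw('wrist'); I,D=read_camera('wrist'); save('w7.png',I); np.savez('w7.npz',I=I,D=D,W=W)
C=cloud(P,W,D); _,Rs=toolR(YAW,0); Q=(C-SEAT)@Rs*1000
m=(D>0)&(Q[...,2]>-2)&(Q[...,2]<12)&(abs(Q[...,1])<60)&(Q[...,0]>35)&(Q[...,0]<75)
for y in (-28,-20,20,28):
    for x in range(42,70,3):
        s=m&(abs(Q[...,1]-y)<2)&(abs(Q[...,0]-x)<1.5); print(round(float(np.median(Q[s][:,2])),1) if s.any() else None,end=' ')
    print()
E
```

```text
(-54, 0.5, 0) shift [ 0.7  0.2 -1.3] turn [ 0.03 -0.04 -0.17]
7.4 5.9 5.9 5.8 5.9 5.8 5.8 0.3 -0.2 -0.3 
7.5 5.9 5.8 5.9 6.0 5.8 5.9 0.6 -0.2 -0.2 
7.0 6.1 6.2 6.0 6.1 6.0 6.3 -0.0 -0.3 -0.3 
6.8 6.3 6.2 6.2 6.0 6.2 6.2 0.2 -0.1 0.1
```

View pics/w7.png

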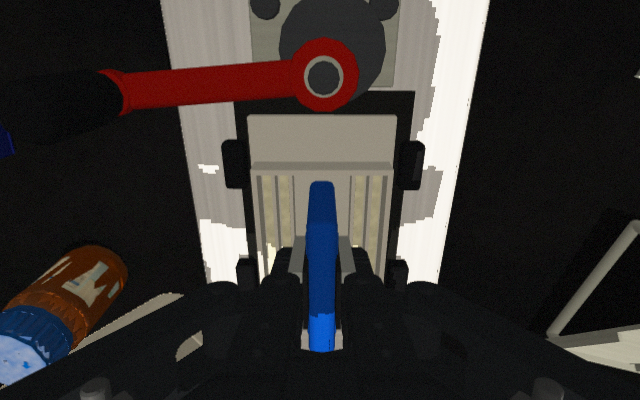

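The view shows tray lying level between the black side guides, far edge at row 115, and the cam disc above it with a gap. It's about 1 mm above the platform. I'll lower that last bit, release and back off.

apply_moves --pt "1 0.6 0 0 0 0 0" --pt "1 1.2 0 0 0 0 0" --pt "1 1.2 0 0 0 0 0" --pt "0.6 1.2 0 0 0 0 0" --pt "0.6 1.2 0 0 0 0 0" --pt "0.6 1.2 0 0 0 0 0"

```text
time: 16.75
tool_pos: [0.5061, 0.0715, 0.1109]
tcp_rot: [1.991, 0.08, -2.363]
wrist_force: [-0.2, 0.2, 0.4]
width: 0.396
```

apply_moves --pt "0.6 -15 0 0 0 0 0" --pt "0.6 -50 0 0 0 0 0" --pt "0.6 -95 0 0 0 5 0" --pt "0.6 -95 0 0 0 10 0" --pt "0.6 -95 0 0 0 10 0"

```text
time: 17.38
tool_pos: [0.5217, 0.072, 0.2062]
tcp_rot: [2.195, 0.087, -2.182]
wrist_force: [-0.2, 0.2, 0.7]
width: 0.399
```

```bash
python3 - <<'E'
from h import *
P,W=cfw('wrist'); I,D=read_camera('wrist'); save('w8.png',I); np.savez('w8.npz',I=I,D=D,W=W)
C=cloud(P,W,D);ok=D>0; _,Rs=toolR(YAW,0); Q=(C-SEAT)@Rs*1000
hsv=cv2.cvtColor(I,cv2.COLOR_RGB2HSV)
red=ok&((hsv[...,0]<8)|(hsv[...,0]>172))&(hsv[...,1]>150)&(hsv[...,2]>60)&(Q[...,2]>15)&(Q[...,1]<12); r=cv2.minEnclosingCircle(Q[red][:,:2].astype(np.float32)); print('ring',r,np.median(Q[red][:,2]))
r2=ok&(Q[...,2]>26)&(Q[...,2]<36)&(abs(Q[...,0]-80)<12)&(abs(Q[...,1])<12); print('bolt',r2.sum(),Q[r2].min(0).round(1) if r2.any() else 0,Q[r2].max(0).round(1) if r2.any() else 0)
for y in (-28,-20,20,28):
    s=ok&(abs(Q[...,1]-y)<1.5)&(Q[...,2]>3)&(Q[...,0]>42)&(Q[...,0]<66); a=Q[s]; print('far edge',y,a[:,0].max().round(1),'z',[np.median(a[abs(a[:,0]-x)<3][:,2]).round(1) for x in(45,57)])
k=ok&(C[...,2]>.128)&(C[...,2]<.145)&(C[...,1]>.12)&(C[...,0]<.62)&(C[...,0]>.52); print('knob',C[k].min(0).round(4),C[k].max(0).round(4))
Rg=np.c_[[0,0,-1],[np.sqrt(.5),-np.sqrt(.5),0],[-np.sqrt(.5),-np.sqrt(.5),0]]
delta(Rg,[.5685,.1551,.165]); print(read_state()['tool_pos'],read_state()['q'].round(2))
E
```

```text
ring ((79.25908660888672, 0.28195327520370483), 13.367717742919922) 21.78903059015272
bolt 214 [74.7 -5.4 27.6] [84.9  4.5 31.1]
far edge -28 62.3 z [np.float64(5.1), np.float64(4.9)]
far edge -20 62.1 z [np.float64(5.5), np.float64(4.7)]
far edge 20 62.0 z [np.float64(4.6), np.float64(4.9)]
far edge 28 61.8 z [np.float64(4.8), np.float64(4.7)]
knob [0.5594 0.1451 0.1281] [0.578  0.163  0.1372]
 shift [ 41.1 -79.3 -52.5] turn [-40.88  -0.38   0.3 ]
[0.52168638 0.07194862 0.2053159 ] [0.09 0.01 1.97 0.01 1.16 1.58]
```

apply_moves --pt "0.6 10 -30 -20 -10 0 0" --pt "0.6 20 -60 -40 -20 0 0" --pt "0.6 41 -79 -52.5 -30 0 0" --pt "0.6 41 -79 -52.5 -41 0 0" --pt "0.6 41 -79 -52.5 -41 0 0" --pt "0.6 60 -79 -52.5 -41 0 0" --pt "0.6 85.5 -79 -52.5 -41 0 0" --pt "0.6 85.5 -79 -52.5 -41 0 0"

```text
time: 18.42
tool_pos: [0.5664, 0.1542, 0.1162]
tcp_rot: [1.762, 0.736, -1.763]
wrist_force: [-0.5, 0.9, 0.6]
width: 0.4
```

apply_moves --pt "1 0 0 0 0 0 0" --pt "1 0 0 0 0 0 0" --pt "1 0 0 0 0 0 0" --pt "1 0 0 0 0 0 0" --force 40

```text
time: 18.92
tool_pos: [0.5687, 0.1555, 0.1195]
tcp_rot: [1.766, 0.737, -1.755]
wrist_force: [-1.6, 3.2, -5.7]
width: 0.209
```

```bash
python3 -c "
from arc import *
from workcell import read_state
p=read_state()['tool_pos']; c=np.array([.581,.0758]); d=p[:2]-c; a=np.degrees(np.arctan2(d[1],d[0])); print(p,a,np.hypot(*d),read_state()['tcp_rot'])
rows(c,.08,a,[92,82,72,62,52,42,32,24],-45);print();rows(c,.08,24,[21,18.7,16,14,12,10,8,6,4,2,0],-45)"
```

```text
[0.56871351 0.15553103 0.11950344] 98.76032458928809 0.08067214269834135 [ 1.76641835  0.73689537 -1.75501732]
92 6.0 -7.3
82 16.4 -16.6
72 28.2 -24.0
62 41.1 -29.2
52 54.8 -32.1
42 68.7 -32.6
32 82.5 -30.7
24 93.2 -27.4

21 3.9 1.6
18.7 6.8 3.0
16 10.1 4.7
14 12.5 6.1
12 14.9 7.6
10 17.2 9.2
8 19.5 10.8
6 21.7 12.5
4 23.8 14.3
2 25.9 16.2
0 27.9 18.1
```

apply_moves --pt "1 -2 6 -7.5 0 0 0" --pt "1 -2 16.5 -16.5 0 0 0" --pt "1 -2 28 -24 0 0 0" --pt "1 -2 41 -29 0 0 0" --pt "1 -2 55 -32 0 0 0" --pt "1 -2 68.5 -32.5 0 0 0" --pt "1 -2 82.5 -30.5 0 0 0" --pt "1 -2 93 -27.5 0 0 0"

```text
time: 19.92
tool_pos: [0.6535, 0.1105, 0.1205]
tcp_rot: [1.766, 0.74, -1.758]
wrist_force: [-2.9, 8.6, -5.0]
width: 0.202
```

apply_moves --pt "1 0 4 1.5 0 0 0" --pt "1 0 7 3 0 0 0" --pt "1 0 7 3 0 0 0"

```text
time: 20.3
tool_pos: [0.6567, 0.1034, 0.1206]
tcp_rot: [1.768, 0.739, -1.756]
wrist_force: [-0.3, 7.1, -7.7]
width: 0.205
```

```bash
python3 -c "
from arc import *
from workcell import read_state
s=read_state();p=s['tool_pos']; c=np.array([.581,.0758]); d=p[:2]-c; a=np.degrees(np.arctan2(d[1],d[0])); print(p,a,np.hypot(*d),'q',98.7-a,s['wrist_force'])"
```

```text
[0.65674645 0.10343817 0.12063486] 20.045885175149927 0.08063121816712501 q 78.65411482485007 [-0.29823405  7.13298903 -7.74028878]
```

```bash
python3 -c "
from arc import *
rows(np.array([.581,.0758]),.0806,20.0,[17,14,12,10.5],-45)"
```

```text
17 3.8 1.9
14 7.4 4.0
12 9.8 5.5
10.5 11.6 6.6
```

Then open, rise, and turn to bring the camera round to the robot side of the lip.

apply_moves --pt "1 0 4 2 0 0 0" --pt "1 0 7.5 4 0 0 0" --pt "1 0 11 6 0 0 0" --pt "1 0 11.5 6.5 0 0 0" --pt "1 0 11.5 6.5 0 0 0"

```text
time: 20.92
tool_pos: [0.6604, 0.091, 0.1208]
tcp_rot: [1.768, 0.739, -1.756]
wrist_force: [-0.4, 7.6, -7.2]
width: 0.204
```

apply_moves --pt "0.6 0 0 0 0 0 0" --pt "0.6 0 0 0 0 0 0" --pt "0.6 0 0 0 0 0 0" --pt "0.6 -40 0 0 0 0 0" --pt "0.6 -100 0 0 0 0 0" --pt "0.6 -130 0 0 -10 0 0" --pt "0.6 -130 0 0 -20 0 0" --pt "0.6 -130 0 0 -30 0 0"

```text
time: 21.92
tool_pos: [0.661, 0.0879, 0.2532]
tcp_rot: [1.403, 1.08, -1.386]
wrist_force: [-0.1, -0.4, 0.3]
width: 0.4
```

```bash
python3 - <<'E'
from h import *
P,W=cfw('wrist'); I,D=read_camera('wrist'); save('w9.png',I); np.savez('w9.npz',I=I,D=D,W=W)
C=cloud(P,W,D);ok=D>0; _,Rs=toolR(YAW,0); Q=(C-SEAT)@Rs*1000
k=ok&(C[...,2]>.13)&(C[...,2]<.142)&(abs(C[...,1]-.09)<.04)&(abs(C[...,0]-.66)<.03); 
if k.any():
    lo,hi=C[k].min(0),C[k].max(0); m=(lo+hi)/2-[.581,.0758,0]; print('knob',k.sum(),lo.round(4),hi.round(4),'q',98.7-np.degrees(np.arctan2(m[1],m[0])))
for y in (-28,-20,20,28):
    s=ok&(abs(Q[...,1]-y)<1.5)&(Q[...,2]>3)&(Q[...,2]<9)&(Q[...,0]>42)&(Q[...,0]<66); a=Q[s]; print('far edge',y,a[:,0].max().round(1) if len(a) else None)
_,Rv=toolR(YAW,0)
Rg=np.c_[-Rv[:,2],Rv[:,1],Rv[:,0]]
p=SEAT+Rv@np.array([-.075,0,.045]); delta(Rg,p); print(p,read_state()['q'].round(2),read_state()['tool_pos'])
E
```

```text
knob 451 [0.6508 0.0812 0.13  ] [0.6691 0.0986 0.1378] q 88.56570535847493
far edge -28 57.9
far edge -20 54.8
far edge 20 56.6
far edge 28 56.7
 shift [ 131.2 -221.9   79.7] turn [-107.98   -0.12   -0.58]
[0.42675633 0.06626008 0.12      ] [0.09 0.24 1.62 0.01 1.28 0.34] [0.66068706 0.08786858 0.25261956]
```

```bash
python3 - <<'E'
from h import *
for f in ('w2','w3'):
    z=np.load(f+'.npz'); C=cloud(camera_params('wrist'),z['W'],z['D']); ok=(z['D']>0)&(C[...,1]>.1 if f=='w2' else C[...,1]<9)&(C[...,0]<.5)&(C[...,2]>.1)&(C[...,2]<.3)&(C[...,1]>.08)
    print(f,ok.sum(),C[ok].min(0) if ok.any() else '',C[ok].max(0) if ok.any() else '')
    if ok.any(): print([(y,np.median(C[ok&(abs(C[...,1]-y)<.01)][:,2]).round(3),C[ok&(abs(C[...,1]-y)<.01)][:,0].max().round(3)) for y in (.12,.14,.16,.18,.2) if (ok&(abs(C[...,1]-y)<.01)).any()])
E
```

```text
w2 22494 [0.24096495 0.10002815 0.10000461] [0.41088929 0.22504026 0.12497798]
[(0.12, np.float64(0.118), np.float64(0.344)), (0.14, np.float64(0.119), np.float64(0.371)), (0.16, np.float64(0.119), np.float64(0.397)), (0.18, np.float64(0.119), np.float64(0.411)), (0.2, np.float64(0.12), np.float64(0.407))]
w3 0
```

apply_moves --pt "0.6 0 -40 15 -10.5 0 0" --pt "0.6 0 -80 30 -21 0 0" --pt "0.6 20 -120 45 -31.5 0 0" --pt "0.6 40 -160 60 -42 0 0" --pt "0.6 60 -200 70 -52.5 0 0" --pt "0.6 80 -222 80 -63 0 0" --pt "0.6 100 -222 80 -73.5 0 0" --pt "0.6 110 -222 80 -84 0 0"

```text
time: 22.98
tool_pos: [0.4248, 0.0685, 0.1397]
tcp_rot: [0.289, 1.55, -0.277]
wrist_force: [-0.2, 0.5, -0.1]
width: 0.4
```

apply_moves --pt "0.6 5 0 0 -10.5 0 0" --pt "0.6 15 0 0 -21 0 0" --pt "0.6 20 0 0 -24 0 0" --pt "0.6 20 0 0 -24 0 0"

```text
time: 23.48
tool_pos: [0.4255, 0.0687, 0.1203]
tcp_rot: [-0.035, 1.567, 0.046]
wrist_force: [0.5, 0.5, -0.6]
width: 0.398
```

```bash
python3 - <<'E'
from h import *
s=read_state(); print(s['tool_pos'],s['wrist_force'])
P,W=cfw('wrist'); I,D=read_camera('wrist'); save('w10.png',I); np.savez('w10.npz',I=I,D=D,W=W)
_,Rs=toolR(YAW,0)
a=[proj(P,W,SEAT+Rs@np.array(q)) for q in((-.089,.047,.0175),(-.089,-.047,.0175),(-.089,0,.006),(-.094,0,.006))]; print(np.round(a))
c=np.array(a[:3]); x0,x1=max(int(c[:,0].min())-15,0),min(int(c[:,0].max())+15,640); y0=int(c[:,1].mean())-40; y1=y0+100
k=I[max(y0,0):y1,x0:x1]; f=800/k.shape[1]; save('w10c.png',cv2.resize(k,None,fx=f,fy=f,interpolation=cv2.INTER_CUBIC)); print(x0,y0,f)
E
```

```text
[0.42550879 0.0686879  0.12033481] [ 0.52158914  0.53835298 -0.57150094]
[[415. 215.]
 [218. 218.]
 [316. 209.]
 [316. 200.]]
202 174 3.5242290748898677
```

View pics/w10c.png

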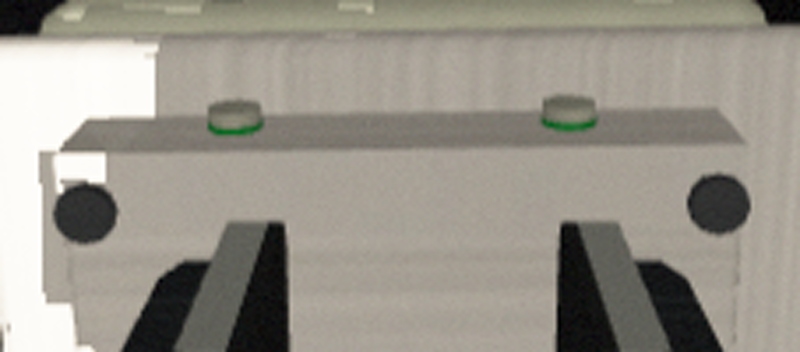

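The pins show a thin green band each (crop (235,128) and (570,125)), no red. I'll quantify the protrusion.

```bash
python3 - <<'E'
from h import *
z=np.load('w10.npz'); I=z['I'].astype(int); D=z['D'];W=z['W'];P=camera_params('wrist');_,Rs=toolR(YAW,0); C=cloud(P,W,D)
for u in (269,363):
    for v in range(199,214): print(u,v,I[v,u].tolist(),((C[v,u]-SEAT)@Rs*1000).round(1).tolist())
q=[proj(P,W,SEAT+Rs@np.array((x,.022,.0125))) for x in(-.089,-.091,-.0925)]; print(np.round(q,1))
E
```

```text
269 199 [170, 162, 151] [-93.0, -24.9, -0.8]
269 200 [168, 162, 152] [-92.3, -24.9, -1.2]
269 201 [160, 154, 141] [-91.8, -25.0, -1.2]
269 202 [130, 124, 113] [-92.8, -24.1, 4.3]
269 203 [105, 101, 87] [-92.6, -24.0, 5.5]
269 204 [102, 103, 86] [-92.6, -23.7, 7.3]
269 205 [105, 103, 91] [-92.8, -23.4, 9.7]
269 206 [120, 120, 108] [-92.4, -23.3, 10.1]
269 207 [139, 134, 119] [-91.7, -23.4, 9.7]
269 208 [139, 137, 120] [-91.2, -23.5, 9.7]
269 209 [134, 136, 120] [-90.8, -23.5, 9.9]
269 210 [92, 120, 86] [-90.4, -23.4, 10.3]
269 211 [15, 104, 39] [-89.7, -23.5, 9.9]
269 212 [86, 111, 78] [-89.3, -23.5, 10.2]
269 213 [125, 119, 113] [-89.5, -23.2, 12.5]
363 199 [172, 165, 151] [-92.2, 24.5, -1.0]
363 200 [157, 149, 139] [-91.7, 24.5, -0.8]
363 201 [122, 115, 104] [-92.7, 23.9, 4.3]
363 202 [101, 100, 87] [-92.5, 23.7, 5.6]
363 203 [99, 100, 88] [-92.5, 23.5, 7.4]
363 204 [109, 107, 93] [-92.9, 23.1, 10.5]
363 205 [125, 122, 108] [-92.5, 23.1, 10.7]
363 206 [136, 133, 117] [-91.8, 23.2, 10.2]
363 207 [137, 132, 120] [-91.3, 23.2, 10.4]
363 208 [111, 128, 101] [-90.7, 23.3, 9.9]
363 209 [47, 112, 58] [-90.2, 23.2, 10.1]
363 210 [30, 107, 45] [-89.6, 23.3, 9.8]
363 211 [90, 110, 82] [-89.6, 23.1, 11.6]
363 212 [123, 115, 108] [-89.5, 22.9, 12.7]
363 213 [122, 117, 110] [-89.8, 22.6, 15.3]
[[361.  212.8]
 [361.1 208.9]
 [361.2 206. ]]
```

Depth puts pin ends 3.1 mm out of the block, and the colour bands agree (about 2 mm steel plus 1 mm green). The geometry gives 3.2 mm. Half-way is 3.5 mm, so I'll turn the lever about 3° more. The present jaw direction is tangential there, so no re-turning is needed.

apply_moves --pt "0.6 -50 0 0 0 0 0" --pt "0.6 -90 1 40 0 0 0" --pt "0.6 -90 3 95 0 0 0" --pt "0.6 -90 4 150 0 0 0" --pt "0.6 -90 5 205 0 0 0" --pt "0.6 -70 6 235 0 0 0" --pt "0.6 -60 6 235 0 0 0" --pt "0.6 -60 6 235 0 0 0"

```text
time: 24.52
tool_pos: [0.6582, 0.0871, 0.1799]
tcp_rot: [-0.037, 1.57, 0.047]
wrist_force: [-0.3, 0.1, -0.4]
width: 0.396
```

```bash
python3 - <<'E'
from h import *
s=read_state();_,Rv=toolR(YAW,0); Rg=np.c_[-Rv[:,2],Rv[:,1],Rv[:,0]]; delta(Rg,[.66,.0899,.1215]); print(s['tool_pos'])
P,W=cfw('wrist'); I,D=read_camera('wrist'); C=cloud(P,W,D)
k=(D>0)&(C[...,2]>.13)&(C[...,2]<.142)&(abs(C[...,1]-.09)<.016)&(abs(C[...,0]-.66)<.02)
if k.any(): print(k.sum(),C[k].min(0),C[k].max(0))
E
```

```text
shift [58.5  2.3  1.9] turn [-0.64  0.03 -0.39]
[0.65824829 0.08708308 0.17993326]
858 [0.649988   0.08025023 0.13007198] [0.66707682 0.0984649  0.13766832]
```

apply_moves --pt "0.6 25 2.3 1 0 0 0" --pt "0.6 57 2.3 1 0 0 0" --pt "0.6 57 2.3 1 0 0 0" --pt "1 57 2.3 1 0 0 0" --pt "1 57 2.3 1 0 0 0" --pt "1 57 2.3 1 0 0 0" --pt "1 57 2.3 1 0 0 0" --force 25

```text
time: 25.45
tool_pos: [0.6611, 0.0901, 0.1261]
tcp_rot: [-0.037, 1.566, 0.048]
wrist_force: [-4.1, -0.4, 6.3]
width: 0.21
```

```bash
python3 -c "
import numpy as np
from workcell import read_state
s=read_state();p=s['tool_pos']; d=p[:2]-[.581,.0758]; a=np.degrees(np.arctan2(d[1],d[0])); print(p,np.hypot(*d),'q',98.7-a,s['wrist_force'])"
```

```text
[0.66108031 0.0900828  0.12607829] 0.0813440523179321 q 88.58729088811688 [-4.10942274 -0.41879171  6.2685516 ]
```

apply_moves --pt "1 0 -2 0 0 0 0" --pt "1 0 -4.2 0 0 0 0" --pt "1 0 -4.2 0 0 0 0" --pt "1 0 -4.2 0 0 0 0"

```text
time: 25.95
tool_pos: [0.6614, 0.0879, 0.1261]
tcp_rot: [-0.034, 1.565, 0.05]
wrist_force: [-5.0, 5.2, 6.4]
width: 0.208
```

```bash
python3 -c "
import numpy as np
from workcell import read_state
s=read_state();p=s['tool_pos']; d=p[:2]-[.581,.0758]; a=np.degrees(np.arctan2(d[1],d[0])); print(p,np.hypot(*d),'q',98.7-a,s['wrist_force'])"
```

```text
[0.66142341 0.08792454 0.12608894] 0.08133221751103778 q 90.12671530514565 [-5.00231162  5.21744215  6.35677132]
```

apply_moves --pt "1 0 -1.5 0 0 0 0" --pt "1 0 -2.5 0 0 0 0" --pt "1 0 -2.5 0 0 0 0"

```text
time: 26.32
tool_pos: [0.6619, 0.086, 0.1261]
tcp_rot: [-0.033, 1.564, 0.051]
wrist_force: [-3.5, 6.8, 5.6]
width: 0.208
```

apply_moves --pt "0.6 0 0 0 0 0 0" --pt "0.6 0 0 0 0 0 0" --pt "0.6 0 0 0 0 0 0" --pt "0.6 -40 0 0 0 0 0" --pt "0.6 -95 0 -50 0 0 0" --pt "0.6 -95 0 -110 0 0 0" --pt "0.6 -95 0 -170 0 0 0" --pt "0.6 -75 0 -235 0 0 0"

```text
time: 27.32
tool_pos: [0.4344, 0.0702, 0.2025]
tcp_rot: [-0.037, 1.562, 0.048]
wrist_force: [0.2, 0.0, 0.5]
width: 0.397
```

apply_moves --pt "0.6 30 0 0 0 0 0" --pt "0.6 68 0 0 0 0 0" --pt "0.6 68 0 0 0 0 0" --pt "0.6 68 0 0 0 0 0"

```text
time: 27.82
tool_pos: [0.4359, 0.0709, 0.134]
tcp_rot: [-0.037, 1.565, 0.048]
wrist_force: [0.8, 0.7, 0.1]
width: 0.397
```

```bash
python3 - <<'E'
from h import *
s=read_state(); print(s['tool_pos'],s['wrist_force'])
P,W=cfw('wrist'); I,D=read_camera('wrist'); np.savez('w11.npz',I=I,D=D,W=W)
_,Rs=toolR(YAW,0); Q=(cloud(P,W,D)-SEAT)@Rs*1000
for y in (-23.6,23.2):
    k=(D>0)&(abs(Q[...,1]-y)<2.5)&(Q[...,2]>3.5)&(Q[...,2]<12)&(Q[...,0]<-88.5)&(Q[...,0]>-100); e=Q[k&(Q[...,2]<8)][:,0]; b=(D>0)&(abs(abs(Q[...,1])-12)<6)&(Q[...,2]>5)&(Q[...,2]<15)&(Q[...,0]<-85); print('pin end',np.median(e),'block',np.median(Q[b][:,0]))
    v,u=np.where(k); print(v.min(),v.max(),u.min(),u.max())
hsv=cv2.cvtColor(I,cv2.COLOR_RGB2HSV); print('green',((hsv[...,0]>45)&(hsv[...,0]<85)&(hsv[...,1]>120))[185:225,200:430].sum(),'red',(((hsv[...,0]<8)|(hsv[...,0]>172))&(hsv[...,1]>120))[185:225,200:430].sum())
save('w11c.png',cv2.resize(I[180:230,220:410],None,fx=4,fy=4,interpolation=cv2.INTER_CUBIC))
E
```

```text
[0.43591227 0.07089991 0.13400439] [0.79257639 0.70273443 0.12010146]
pin end -92.9692384999198 block -89.55766893315985
176 185 264 274
pin end -93.05109206620199 block -89.55766893315985
175 184 352 362
green 8 red 0
```

View pics/w11c.png

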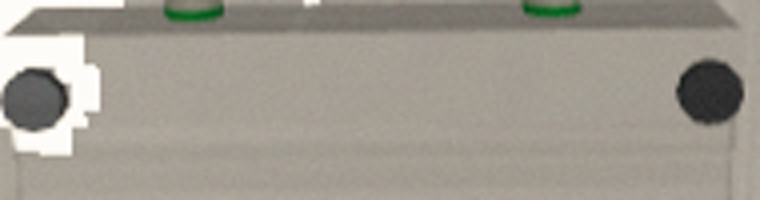

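Pin ends now stand 3.4–3.5 mm out, green clearly showing and no red. Rise clear, one numeric check of the tray, and hand in.

apply_moves --pt "0.6 -50 0 0 0 0 0" --pt "0.6 -110 0 20 0 0 0" --pt "0.6 -160 0 40 0 0 0" --pt "0.6 -160 0 40 0 0 0" --pt "0.6 -160 0 40 0 0 0"

```text
time: 28.5
tool_pos: [0.4747, 0.072, 0.2941]
tcp_rot: [-0.037, 1.565, 0.048]
wrist_force: [0.8, 0.2, -0.7]
width: 0.402
```

```bash
python3 - <<'E'
from h import *
P,W=cfw('wrist'); I,D=read_camera('wrist'); save('w12.png',I)
_,Rs=toolR(YAW,0); C=cloud(P,W,D); Q=(C-SEAT)@Rs*1000; ok=D>0
for x in (-45,-42,47,53): 
    s=ok&(abs(Q[...,0]-x)<2)&(abs(abs(Q[...,1])-26)<5)&(Q[...,2]<15); print('tongue z at',x,np.median(Q[s][:,2]).round(1) if s.any() else None,s.sum())
for c in ('side',):
    P,W=cfw(c); read_camera(c)
    for n in('tray_orange_grip','cryo','wash','kit_orange','beaker'): print(n,[np.round(k['at']).tolist() for k in spot_in(c,n)[:2]])
s=read_state(); print(s['time'],s['tool_pos'],s['wrist_force'])
finish_job()
E
```

```text
tongue z at -45 5.1 96
tongue z at -42 7.4 43
tongue z at 47 5.2 59
tongue z at 53 5.2 63
tray_orange_grip [[352.0, 168.0], [167.0, 281.0]]
cryo [[227.0, 272.0]]
wash [[288.0, 262.0]]
kit_orange [[370.0, 151.0]]
beaker [[170.0, 280.0], [338.0, 179.0]]
28.85 [0.47366436 0.07190806 0.29206151] [-0.87903327  0.13518241  0.10071384]
the job is handed in; nothing more can be done
```

The blue-grip tray is clamped in the shaker and the job is handed in at 28.9 s. I opened the cam lever fully to its stop, took the tray from the stand, tucked it under the lip and laid it flat. I then turned the lever to about 91–92°, let go and moved clear.

**Clamping:** I first stopped at about 88°, where the pins stood 3.1 mm out of the lip block, then turned the lever about 3° more. They now stand 3.4–3.5 mm out, half of the 7 mm travel, with green showing and no red.

**Tray:** it lies flat, with its top 5.1–5.2 mm above the platform at both ends. One reading next to the trough wall gave 7.4 mm, which I took to be the wall itself.

**Other things:** the orange tray, bottle, carton and beaker were found within a few pixels of where they started. The freezer box was reported 5 px lower; nothing came near it, so I put that down to network error. The highest force in the checks after each move was about 11 N.

I viewed 11 pictures, one over the budget.

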